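# Unclamp a failed slide cassette and push it out into the reject box

## Robot

A 7-joint arm with a two-finger parallel gripper is mounted at the origin on the work surface. World frame = base frame: x ahead of the robot, y to its left, z up, the work surface at z = 0. Lengths are in m, angles in rad, forces in N, time in s.
With the tool pointing down it reaches from about 0.35 to 0.9 m from the base axis. Payload 19.9 kg.
Tool frame: the origin (TCP) lies between the finger pads; the fingertips stand 19 mm ahead of it and the grasp point (between the pads) is the TCP; z points along the fingers, y is the line along which they close (so a half turn about z gives the same grasp; the last joint's range is limited). The gripper opens to 94 mm and grips with 3 to 60 N. Pads are 16 mm wide; open, the fingers measure 119 mm over their backs; the gripper's body (75 mm by 177 mm) begins 78 mm behind the grasp point.
Start: joints at [1.075, 0.417, -0.01, 1.614, 0.005, 1.111, -0.053], TCP at [0.274, -0.562, 0.224] pointing down, gripper open.
Joint ranges: [-2.81, 2.81], [-0.39, 2.02], [-1.27, 1.25], [0.06, 2.57], [-1.19, 4.33], [0.19, 2], [-2.82, 2.82]. Speed limits (rad/s): [1.89, 1.89, 2.39, 2.39, 3.01, 3.01, 3.01].

## Interface

Orientations are given as a 3x3 rotation matrix whose columns are the frame's x, y, z axes.
In Python, from rig import robot gives the robot as it stands. Calls block until the motion is done:
- robot.move_ptp(position, orientation): joint-space move of the TCP to a pose.
- robot.move_linear(position, velocity=0.15, frame=None, threshold=None): straight line of the TCP; frame=None keeps the orientation; velocity is the mean speed in m/s. With threshold (N) it stops when the force on the tool has changed by that much, and returns True; else False.
- robot.goto_joints(angles): joint-space move.
- robot.gripper_to(opening): finger opening in m; the grip force is fixed at half the most; returns when the fingers have stopped.
- robot.pause(seconds).
- robot.ik(position, orientation): joint angles nearest the present ones, or None.
- robot.get_state(): the state.
- robot.grab_frame(name): name is "side" or "top" or "wrist"; returns the picture (400x640x3 uint8, red, green, blue); there is no depth.
- robot.camera_info(name): a dict with "fx", "fy", "cx", "cy" (pixels), "rvec" (rotation vector, rad) and "tvec" (3), from world to camera coordinates, as OpenCV has them. Camera axes: x right, y down, z forward; pixel columns grow to the right and rows downward; lengths in m; the calibration is good to about 2 mm. A picture is of the moment at which its call begins: read the wrist's pose just before it. camera_info takes no time and is no camera call; for the wrist camera it gives the pose at the moment of the call.
A pose or a line that the arm cannot do raises robot.PlanningError and nothing moves.
- robot.sign_off(): hands the job in; it is judged then, once.
The state is a dict: "time": time; "qpos": joint angles; "joint_vel": joint speeds; "effort": joint torques, N m; "ee_pos": TCP position; "tool_rot": TCP orientation; "force": force on the tool from outside, world axes, zero at the start; "moment": the same for the moment, N m; "opening": finger opening in m; "grasp_force": force on a finger pad.
Only numpy, scipy, OpenCV 4.12 (cv2) and the standard library are available. Lean on these libraries where they do the work, as an engineer would, in place of code of your own. Each camera call takes 0.05 s, during which the arm holds its last target. There are 200 camera calls.

## Task

The slide cassette on the light stage has failed inspection. Undo the yellow knurled nut (counter-clockwise from above) until the clamp foot is clear of the cassette, then slide the cassette along its channel and out over the end where the red reject box stands, so that it drops in and lies flat on the bottom of that box. It holds glass: never force it against the clamp or press it hard, and leave the boxes and everything else on the desk where they are.

Things in the scene. Friction and masses are not known exactly. Their poses are not given: they have to be found in the camera images.
- stage: Fixed light stage, grey block with pale lit top, 104 (x) by 160 (y) mm. Origin: centre of its footprint on the desk. The cassette slides on its top, 70 mm above the desk, in a channel along the stage's y axis, 87 mm wide between rails standing 14 mm above the sliding floor; both ends (y = -80 and +80 mm) are open, without lip. Nothing stands over the channel at stage x below 29 mm.
- clamp_arm (a point): Middle of the upper face of the dark steel clamp arm, 114 mm above the desk, axes as the stage's. The arm is fixed to the stage: 8 mm thick, 24 mm wide in y, from stage x = 29 to 104 mm, on a post at x 84 to 104 mm (30 mm wide in y). The foot hangs below it, the nut sits on top.
- notch (a point): Middle of the floor of the notch in the cassette's top: far side (cassette x 26 to 42 mm), 30 mm long in y, 7 mm deep. The clamp foot sits in it with about 3 mm play each way along y; while the foot is down the cassette cannot be slid out.
- nut_centre (a point): Centre of the yellow knurled round nut, 42 mm diameter, 30 mm high, upright, at stage x = 70 mm, y = 0, 131 mm above the desk, underside 2 mm above the arm; axes as the stage's, not turning. It needs about 0.12 N m, stays where left and does not itself rise. Counter-clockwise lifts the foot 1.9 mm per radian; how far it is screwed down varies and is not reported.
- foot_place (a point): Steel clamp foot, 14 (x) by 24 (y) mm, this point at stage x = 36 mm, y = 0, on the stage's axes, 86 mm above the desk (does not follow the foot). The foot starts 2 to 6 mm deep below the cassette's top (92 mm above the desk), so 1.2 to 3.2 rad of turning frees it; the nut stops 1.4 rad farther on. Held, the cassette moves about 3 mm, then resists.
- cassette: Loose white slide cassette with four glass slides and two red tabs on top, 84 (x) by 120 (y) by 22 mm high, 0.17 to 0.35 kg. Origin: centre of its underside; axes as the stage's at the start. Too wide to grasp: push its end face at x about -6 mm (clear of the arm; farther off-centre it wedges in the rails). Free, it slides at 1 to 4 N and tips once its middle is past the stage's end.
- red_box: Loose red open reject box, 130 (x) by 200 (y) by 55 mm high, 4 mm walls, foam floor 9 mm above its underside, 0.9 kg. Origin: centre of its underside. Stands at one end of the stage (stage +y or -y side), its wall 5 to 11 mm from the stage's end.
- green_box: Loose green open box for passed cassettes, the same size as the red one, at the other end of the stage. Must stay empty and in place.
- spare_cassette: Bystander: a second white cassette like the first but with grey tabs, lying on the desk beyond the stage. Origin: centre of its underside. Leave alone.
- calculator: Bystander: black desk calculator, 150 by 105 by 18 mm. Origin: centre of its underside.
- glass_bottle: Bystander: clear glass bottle, 52 mm diameter, 105 mm tall, standing behind the stage. Origin: centre of its underside.
- pen_cup: Bystander: grey cup, 80 mm diameter, 100 mm tall. Origin: centre of its underside.
- petri_dish: Bystander: closed dish, 90 mm diameter, 14 mm high, to the robot's left. Origin: centre of its underside.
- mouse: Bystander: black computer mouse, 105 by 62 by 30 mm. Origin: centre of its underside.
- slide_box: Bystander: blue slide box, 90 by 180 by 34 mm. Origin: centre of its underside.
There are look-alikes about, which are no part of the job. Leave any green look-alike of the cassette alone. What is shaped like the red_box but pink is not meant.

How it is judged:
On the way:
1. the cassette is slid along its channel, more than 40 mm towards the red box, still flat in the channel (horizontal distance between cassette and stage above 0.04 m and horizontal distance between cassette and red_box below 0.17 m and x of cassette in the frame of stage between -0.008 and 0.008 m and z of cassette in the frame of stage between 0.062 and 0.078 m), for 0.03 s.
At the end, for the whole second after the job is handed in: The cassette lies at rest inside the red box, flat on its floor (tilt under 0.2 rad, underside within 24 mm of the box's underside, its middle within 35 mm (x) and 55 mm (y) of the box's middle) (x of cassette in the frame of red_box between -0.035 and 0.035 m and y of cassette in the frame of red_box between -0.055 and 0.055 m and z of cassette in the frame of red_box between 0 and 0.024 m and angle between cassette's own z axis and vertical below 0.2 rad and linear speed of cassette below 0.02 m/s); the robot touches nothing.
It fails at once if the cassette is pressed with more than 40 N (contact force between any of the arm, the fingers and cassette above 40 N).
It fails at once if a box is moved by more than 30 mm (distance of any of red_box, green_box from where it was at the start of the episode above 0.03 m).
It fails at once if the cassette goes into the green box (horizontal distance between cassette and green_box below 0.09 m).
It fails at once if a bystander is moved by more than 20 mm (distance of any of spare_cassette, calculator, glass_bottle, pen_cup, petri_dish, mouse, slide_box from where it was at the start of the episode above 0.02 m).
It also fails if it takes over 72 s, if anything falls off the work surface, if the arm or the gripper's body presses on something with over 40 N, if the wrist force passes 120 N, or if a joint passes its speed limit or range.

## Working session

There is one attempt and no reset: what is moved stays moved. The work goes in short steps, each a Python script; the robot and the scene stay as the last script left them, time stands still between calls to the robot, and variables do not carry over. Pictures are saved under pics/ and viewed, at most 10 in all, crops included, and the job is handed in when it is done.

```bash
ls; mkdir -p pics; python3 - <<'E'
from rig import robot
import cv2
for n in("side","top"):
    im=robot.grab_frame(n); cv2.imwrite(f"pics/{n}0.png",im[:,:,::-1]); print(n,robot.camera_info(n))
print(robot.camera_info("wrist")); print(robot.get_state())
E
```

```text
pics
side {'fx': 433.6574325981699, 'fy': 433.6574325981699, 'cx': 318.9693765257341, 'cy': 199.34338551599782, 'rvec': array([ 0.1210865 , -2.73724444,  1.4585902 ]), 'tvec': array([0.51963903, 0.10448729, 1.21638336])}
top {'fx': 419.23280027840065, 'fy': 419.23280027840065, 'cx': 320.0389078774438, 'cy': 198.46317019605743, 'rvec': array([ 2.21437213, -2.15843539,  0.08373407]), 'tvec': array([-0.03800817,  0.52472218,  1.20340995])}
{'fx': 294.0577757163607, 'fy': 294.0577757163607, 'cx': 320.5360033691062, 'cy': 197.80609851063824, 'rvec': array([-2.48847208,  1.55556936,  0.18671623]), 'tvec': array([-0.62591281, -0.02373519,  0.38989063])}
{'time': 0.1, 'qpos': array([ 1.07551225,  0.41790519, -0.01029628,  1.61412299,  0.00470734,
        1.11071602, -0.0530041 ]), 'joint_vel': array([ 4.32739942e-04, -5.31349606e-04,  6.76684521e-06, -2.63766349e-03,
        7.12225416e-04,  8.21263894e-04, -1.54571862e-03]), 'effort': array([ 1.57189563e-03, -8.52577686e+01,  6.39649630e-01, -4.26695216e+01,
       -4.89575369e-02,  1.64127880e-02,  6.00704468e-06]), 'ee_pos': array([ 0.27382154, -0.56145663,  0.22388976]), 'tool_rot': array([[ 8.98794230e-01,  4.38370388e-01, -5.79491541e-04],
       [ 4.38370760e-01, -8.98793714e-01,  9.67942707e-04],
       [-9.65259348e-05, -1.12401347e-03, -9.99999364e-01]]), 'force': array([-0.50144996, -0.82222792,  0.51693733]), 'moment': array([-0.00940117, -0.01740964, -0.04003543]), 'grasp_force': 0.0, 'opening': 0.0940815554377508}
```

View pics/top0.png

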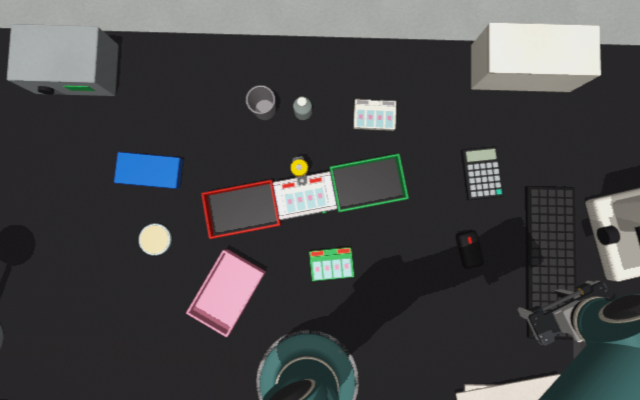

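View pics/side0.png

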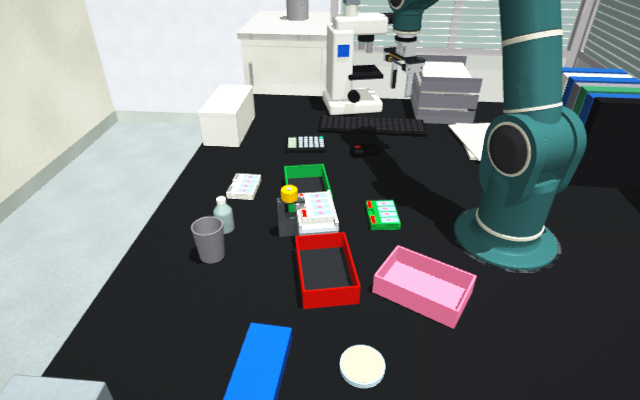

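The top view shows three cassettes: the white one with red tabs on the stage at (305,195), a green one at (332,265) and a white one with grey tabs at (375,115). The one at (305,195) is meant, as it is white with red tabs under the clamp. There are also two red-like boxes: the red one at (241,209) stands at the stage's end, and the pink one at (226,292) is not meant. The green box is at (369,183) and the yellow nut at (299,167). The side view agrees, with the nut at (289,193) and the red box at (327,270).

```bash
cat > h.py <<'E'
import cv2, numpy as np
from rig import robot
def cam(n):
    c=robot.camera_info(n); R=cv2.Rodrigues(c["rvec"])[0]; t=np.array(c["tvec"])
    K=np.array([[c["fx"],0,c["cx"]],[0,c["fy"],c["cy"]],[0,0,1]]); return K,R,t
def onplane(C,p,z):
    K,R,t=C; o=-R.T@t; p=np.atleast_2d(p).astype(float)
    d=(R.T@np.linalg.inv(K)@np.c_[p,np.ones(len(p))].T).T
    return o+d*((z-o[2])/d[:,2])[:,None]
def tri(C1,p1,C2,p2):
    P=[C[0]@np.c_[C[1],C[2]] for C in(C1,C2)]
    X=cv2.triangulatePoints(P[0],P[1],np.float64(p1).reshape(2,1),np.float64(p2).reshape(2,1))[:,0]; return X[:3]/X[3]
def proj(C,X):
    q=C[0]@(C[1]@np.asarray(X)+C[2]); return q[:2]/q[2]
def mask(im,name):
    hsv=cv2.cvtColor(im,cv2.COLOR_RGB2HSV)
    lo,hi={"yellow":((20,150,90),(33,255,255)),"green":((55,150,60),(75,255,255)),"red":((0,190,70),(6,255,255))}[name]
    m=cv2.inRange(hsv,lo,hi)
    if name=="red": m|=cv2.inRange(hsv,(174,190,70),(180,255,255))
    return m
def blobs(m,amin=30):
    cs=cv2.findContours(m,cv2.RETR_EXTERNAL,cv2.CHAIN_APPROX_NONE)[0]
    return sorted([c for c in cs if cv2.contourArea(c)>amin],key=cv2.contourArea,reverse=True)
E
python3 - <<'E'
from h import *
np.set_printoptions(precision=4,suppress=True)
T,S=cam("top"),cam("side")
it=cv2.imread("pics/top0.png")[:,:,::-1].copy(); iss=cv2.imread("pics/side0.png")[:,:,::-1].copy()
y={}
for n,im in(("top",it),("side",iss)):
    b=blobs(mask(im,"yellow"),20); print(n,[(cv2.contourArea(c),cv2.boundingRect(c)) for c in b[:4]])
    y[n]=cv2.minAreaRect(b[0])[0]
print("nut",tri(T,y["top"],S,y["side"]))
for k in("red","green"):
    for c in blobs(mask(it,k),100)[:2]:
        r=cv2.minAreaRect(c); P=onplane(T,cv2.boxPoints(r),.055)
        print(k,r,P.mean(0),np.linalg.norm(np.diff(P,axis=0),axis=1),np.round(P[:,:2],3).tolist())
K,R,t=cam("wrist"); s=robot.get_state(); print("cam in tool",s["tool_rot"].T@(-R.T@t-s["ee_pos"]),"\n",s["tool_rot"].T@R.T)
cv2.imwrite("pics/crop.png",cv2.resize(it[130:250,190:420,::-1],None,fx=3.4,fy=3.4,interpolation=cv2.INTER_CUBIC))
E
```

```text
top [(226.5, (290, 159, 18, 18))]
side [(252.5, (280, 184, 18, 19))]
nut [0.5998 0.0342 0.1321]
red ((240.41969299316406, 208.70050048828125), (46.93616485595703, 72.96440887451172), 78.92979431152344) [0.4885 0.1993 0.055 ] [0.206  0.1331 0.2044] [[0.531, 0.315], [0.576, 0.114], [0.446, 0.084], [0.402, 0.284]]
green ((368.5295715332031, 182.28009033203125), (46.96513748168945, 71.47682189941406), 79.2156982421875) [ 0.5728 -0.161   0.055 ] [0.2043 0.1341 0.2027] [[0.616, -0.048], [0.66, -0.247], [0.529, -0.274], [0.486, -0.076]]
green ((330.40106201171875, 253.42689514160156), (10.722841262817383, 41.20030975341797), 87.79740142822266) [ 0.3692 -0.0574  0.055 ] [0.1156 0.0299 0.1154] [[0.38, 0.001], [0.388, -0.114], [0.358, -0.116], [0.351, -0.001]]
cam in tool [ 0.0685  0.0014 -0.1602] 
 [[-0.0004 -0.9719 -0.2354]
 [ 1.     -0.0005  0.0002]
 [-0.0003 -0.2354  0.9719]]
```

View pics/crop.png

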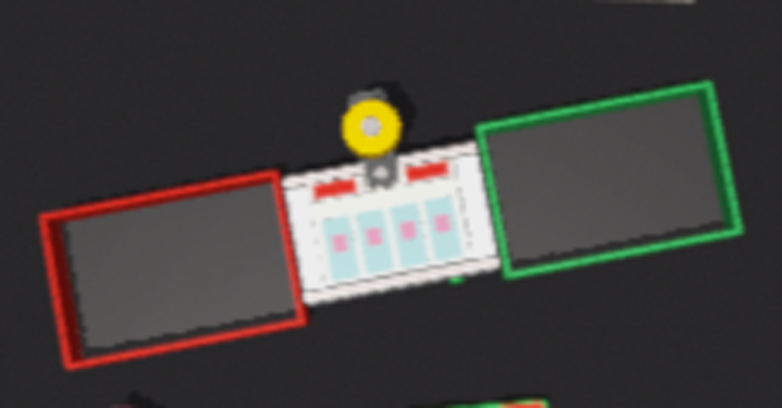

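The crop confirms it: the white cassette with red tabs is under the clamp, with the red box on its left and the green box on its right. The nut triangulates to z=0.132 (expected 0.131). The box sizes and the midpoint between the boxes agree with a stage centre at about (0.531,0.019) and yaw of about 0.23. Next I move to hover over the nut.

```bash
cat >> h.py <<'E'
def down(a): 
    c,s=np.cos(a),np.sin(a); return np.array([[c,s,0],[s,-c,0],[0,0,-1.]])
YAW=0.23
E
python3 - <<'E'
from h import *
np.set_printoptions(precision=4,suppress=True)
p=[.5998,.0342,.26]
best=None
for k in range(-4,5):
    q=robot.ik(p,down(YAW+k*np.pi/4)); print(k,None if q is None else q)
q=robot.ik(p,down(YAW+np.pi))
robot.goto_joints(q)
s=robot.get_state();print(s["time"],s["ee_pos"],s["qpos"],s["moment"])
C=cam("wrist");im=robot.grab_frame("wrist");cv2.imwrite("pics/w1.png",im[:,:,::-1])
for c in blobs(mask(im,"yellow"))[:2]:
    print(cv2.boundingRect(c),onplane(C,cv2.minEnclosingCircle(c)[0],.146))
E
```

```text
-4 [ 0.4892  0.4512 -0.8036  1.6156  0.3407  1.221   1.4182]
-3 [ 0.6556  0.5589 -1.0839  1.6108  0.5103  1.2851  2.0728]
-2 [-0.8684  0.5481  1.0848  1.6611 -0.5077  1.2457 -2.5876]
-1 [ 0.1624  0.364  -0.3493  1.6267  0.1325  1.1744 -2.3432]
0 [ 0.2414  0.377  -0.4539  1.6239  0.1754  1.1813 -1.5924]
1 [ 0.3383  0.3989 -0.5856  1.6205  0.2331  1.1928 -0.8531]
2 [ 0.4036  0.4183 -0.6776  1.6184  0.2764  1.203  -0.102 ]
3 [ 0.4618  0.4395 -0.7623  1.6165  0.3189  1.2145  0.6499]
4 [ 0.4892  0.4512 -0.8036  1.6156  0.3407  1.221   1.4182]
2.5167 [0.5999 0.0333 0.2598] [ 0.49    0.4513 -0.8027  1.6156  0.3407  1.221   1.4179] [ 0.084  -0.1193  0.0018]
(294, 346, 331, 14) [[0.7367 0.2199 0.146 ]]
(300, 172, 46, 48) [[0.5967 0.0336 0.146 ]]
```

View pics/w1.png

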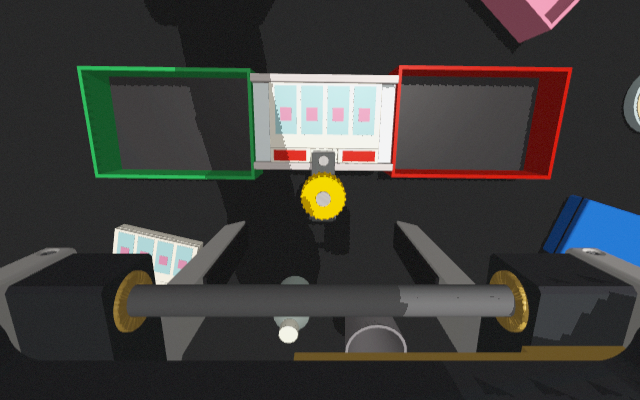

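The wrist view shows the nut at (323,196) and the flat foot screw head at (323,160) on the arm. The red box is on the right and the green box on the left, and nothing obstructs the fingers around the nut. The foot rod may rise as the nut turns, so I'll turn in strokes of ±0.96 rad about the stage y axis. That keeps the fingers clear of the rod.

```bash
cat >> h.py <<'E'
def stroke(tot=1.92,n=6):
    q0=robot.get_state()["qpos"].copy(); robot.gripper_to(.03)
    s=robot.get_state(); print("grip",s["opening"],s["grasp_force"],"F",s["force"],"M",s["moment"],"p",s["ee_pos"])
    m0=s["moment"][2]; q=s["qpos"].copy(); q[:6]=q0[:6]; b=q[6]
    for i in range(1,n+1):
        q[6]=b+tot*i/n; robot.goto_joints(q); s=robot.get_state()
        print("%.2f dq %.3f Mz %.3f err %.3f F %s"%(s["time"],s["qpos"][6]-b,s["moment"][2]-m0,q[6]-s["qpos"][6],np.round(s["force"],1)))
        if abs(s["moment"][2]-m0)>0.4: print("stop?"); break
    robot.gripper_to(.09)
E
python3 - <<'E'
from h import *
np.set_printoptions(precision=4,suppress=True)
def see(a,xy):
    q=robot.ik([*xy,.26],down(a)); robot.goto_joints(q)
    C=cam("wrist");im=robot.grab_frame("wrist")
    b=[c for c in blobs(mask(im,"yellow"),300) if cv2.boundingRect(c)[3]>25]
    # upper-face centre: pale screw disc enclosed in the yellow
    x,y,w,h=cv2.boundingRect(b[0]); m=np.zeros(im.shape[:2],np.uint8); cv2.drawContours(m,b[:1],-1,255,-1)
    hole=blobs(cv2.erode(m,np.ones((9,9)))&~mask(im,"yellow"),20)
    return C,cv2.minEnclosingCircle(b[0])[0],[cv2.minEnclosingCircle(c)[0] for c in hole[:1]],im
C1,p1,h1,_=see(YAW+np.pi-.96,(.598,.034))
C2,p2,h2,_=see(YAW+np.pi+.96,(.598,.034))
print("sil",tri(C1,p1,C2,p2),onplane(C1,p1,.143),onplane(C2,p2,.143))
if h1 and h2: print("screw",tri(C1,h1[0],C2,h2[0]),onplane(C1,h1[0],.146),onplane(C2,h2[0],.146))
print(robot.get_state()["time"],robot.get_state()["qpos"])
E
```

```text
sil [0.5994 0.0338 0.1347] [[0.5977 0.0351 0.143 ]] [[0.5988 0.032  0.143 ]]
screw [0.5992 0.0338 0.148 ] [[0.5996 0.0335 0.146 ]] [[0.5994 0.0343 0.146 ]]
5.1667 [ 0.6017  0.5092 -0.9813  1.617   0.4405  1.2545  2.299 ]
```

The nut axis is at (0.5994,0.0339) with its top at about 0.148, so all views agree. First stroke.

```bash
python3 - <<'E'
from h import *
np.set_printoptions(precision=3,suppress=True)
N=(.5994,.0339)
R=down(YAW+np.pi-.96)
robot.goto_joints(robot.ik([*N,.23],R))
print(robot.get_state()["qpos"])
hit=robot.move_linear([*N,.142],.1,frame=R,threshold=8); s=robot.get_state(); print("hit",hit,s["ee_pos"],s["qpos"][6])
if not hit:
    stroke()
    s=robot.get_state(); q=s["qpos"].copy(); q[6]-=1.92; robot.goto_joints(q)
    print(robot.get_state()["ee_pos"],robot.get_state()["time"])
E
```

```text
[ 0.318  0.421 -0.558  1.657  0.241  1.133  0.538]
hit False [0.6   0.034 0.143] 0.4881441879184303
grip 0.041518307201921435 29.999886453151703 F [ 0.471 -0.626 -0.134] M [ 0.071 -0.219 -0.011] p [0.599 0.034 0.142]
9.09 dq 0.316 Mz 0.139 err 0.004 F [  4.6   3.1 -11.9]
9.51 dq 0.636 Mz 0.081 err 0.004 F [  5.2   5.  -13.4]
9.93 dq 0.956 Mz 0.124 err 0.004 F [  5.2   7.7 -13.1]
10.34 dq 1.276 Mz 0.102 err 0.004 F [  4.3   9.2 -12.5]
10.76 dq 1.596 Mz 0.095 err 0.004 F [  1.6  11.8 -11. ]
11.18 dq 1.916 Mz 0.170 err 0.004 F [-2.  11.6 -7.6]
[0.6   0.034 0.143] 13.8
```

```bash
python3 - <<'E'
from h import *
np.set_printoptions(precision=3,suppress=True)
N=(.5994,.0339)
stroke(1.92,8)
robot.move_linear([*N,.26],.2)
# view from a low oblique place: camera on robot side
s=robot.get_state(); print(s["time"],s["qpos"],s["force"])
R=down(YAW+np.pi); robot.goto_joints(robot.ik([.56,.024,.26],R))
im=robot.grab_frame("wrist"); C=cam("wrist"); cv2.imwrite("pics/w2.png",im[60:220,200:440,::-1].repeat(3,0).repeat(3,1))
print(robot.get_state()["time"])
E
```

```text
grip 0.041402110245028684 30.000270903110504 F [-2.817 -1.377  2.285] M [-0.336  0.382  0.004] p [0.6   0.034 0.143]
14.96 dq 0.236 Mz 0.092 err 0.004 F [-0.1  0.2  0.9]
15.31 dq 0.473 Mz 0.115 err 0.007 F [ 1.6  3.8 -1.3]
15.66 dq 0.715 Mz 0.086 err 0.005 F [ 3.3  6.5 -3.5]
16.01 dq 0.955 Mz 0.127 err 0.005 F [ 2.5  9.3 -2.7]
16.36 dq 1.194 Mz 0.080 err 0.006 F [ 2.  10.3 -1.5]
16.71 dq 1.435 Mz 0.066 err 0.005 F [-0.3 12.  -0.9]
17.06 dq 1.674 Mz 0.086 err 0.006 F [-2.4 12.4  0.5]
17.41 dq 1.914 Mz -0.062 err 0.006 F [-6.3 11.5  1.6]
19.025 [ 0.325  0.395 -0.565  1.624  0.224  1.188  2.471] [-0.236 -0.068 -0.801]
19.95
```

View pics/w2.png

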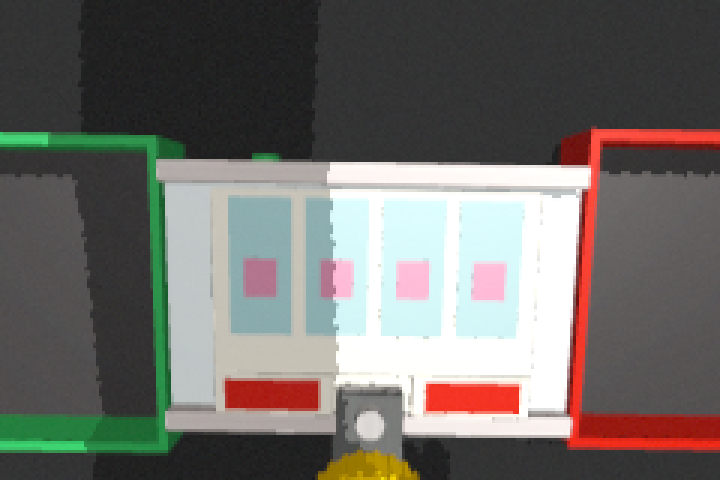

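The nut has turned about 3.83 rad in all without slip or a stop, against 3.2 rad worst case, so the foot should be clear. The crop shows the cassette's top between columns 213 and 537 and centred between the boxes. There is free channel floor at its green-box end, which is where the finger goes. I'll push with a force guard.

```bash
cat >> h.py <<'E'
Npt=np.array([.5994,.0339])
def st(x,y,z,yaw=YAW):
    c,s=np.cos(yaw),np.sin(yaw); ex=np.array([c,s]); ey=np.array([-s,c])
    return np.r_[Npt-.07*ex+x*ex+y*ey,z]
E
python3 - <<'E'
from h import *
np.set_printoptions(precision=4,suppress=True)
C=cam("wrist")
P=onplane(C,[(200+a/3,60+b/3) for a,b in((214,190),(212,412),(540,190),(532,412))],.092)
L=P[2]-P[0];L2=P[3]-P[1]; yaw=[np.arctan2(-l[0],l[1]) for l in(L,L2)]
c,s=np.cos(YAW),np.sin(YAW)
O=st(0,0,0)
print("yaw",yaw,"len",np.linalg.norm(L),np.linalg.norm(L2),"stage",O,"cass corners in stage",[( (p-O)[0]*c+(p-O)[1]*s, -(p-O)[0]*s+(p-O)[1]*c) for p in P])
R=down(YAW+np.pi)
# rails' outer edges on z=.084
Q=onplane(C,[(200+a/3,60+b/3) for a,b in((158,160),(590,168))],.084); l=Q[1]-Q[0]; print("rail yaw",np.arctan2(-l[0],l[1]),np.linalg.norm(l))
robot.gripper_to(0.0); print(robot.get_state()["opening"])
robot.goto_joints(robot.ik(st(-.006,-.088,.2),R))
print("down hit",robot.move_linear(st(-.006,-.088,.098),.12,frame=R,threshold=8),robot.get_state()["ee_pos"],robot.get_state()["time"])
E
```

```text
yaw [np.float64(0.23187777589750075), np.float64(0.23185337440398515)] len 0.11736293072275993 0.12221684200783028 stage [0.5312 0.0179 0.    ] cass corners in stage [(np.float64(-0.041134749492270535), np.float64(-0.05514945893940814)), (np.float64(0.04106858899141909), np.float64(-0.05899432243619523)), (np.float64(-0.041355130645329516), np.float64(0.062213264870082254)), (np.float64(0.04084207555438475), np.float64(0.06322230966447179))]
rail yaw 0.21405052071541236 0.15829263695308224
0.0004681921620248065
down hit False [ 0.5459 -0.069   0.0987] 22.8417
```

The measurements fit: yaw 0.232, length about 0.12, cassette centred on the stage. Now I push in short guarded segments.

```bash
python3 - <<'E'
from h import *
np.set_printoptions(precision=3,suppress=True)
for y in np.r_[-.07,-.05,-.03,-.01,.0]:
    h=robot.move_linear(st(-.006,y,.098),.05,threshold=14); s=robot.get_state(); print(y,h,s["force"],s["ee_pos"],s["time"])
    if h: break
im=robot.grab_frame("wrist");t=robot.grab_frame("top")[130:250,190:420]
a=cv2.resize(im,(640,400)); b=cv2.resize(t,(640,334))
cv2.imwrite("pics/p1.png",cv2.resize(np.vstack([a,b]),None,fx=.8,fy=.8)[:,:,::-1])
E
```

```text
-0.07 False [ 0.231  0.46  -0.522] [ 0.541 -0.051  0.098] 23.35
-0.05 False [-0.715 -0.31  -0.113] [ 0.537 -0.032  0.098] 23.9
-0.03 False [-0.225  0.214 -0.268] [ 0.532 -0.012  0.098] 24.45
-0.01 False [ 0.113 -0.647 -0.48 ] [0.528 0.007 0.098] 25.0
0.0 False [-0.23   0.758 -1.144] [0.525 0.017 0.098] 25.35
```

View pics/p1.png

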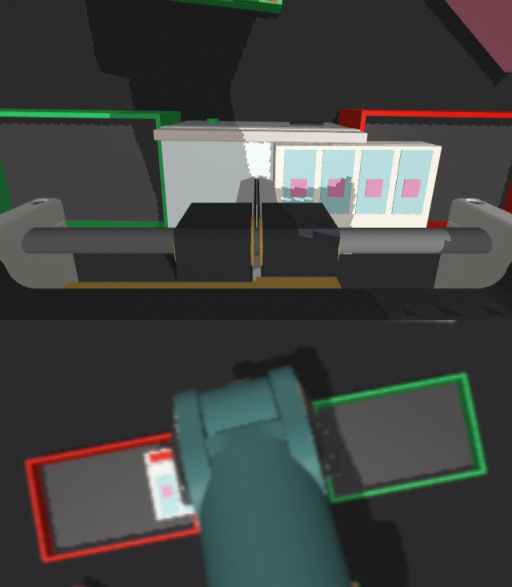

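The wrist and top pictures show the cassette sliding straight, its front over the red box and still flat. Continuing.

```bash
python3 - <<'E'
from h import *
np.set_printoptions(precision=3,suppress=True)
for y in (.02,.04,.06,.075):
    h=robot.move_linear(st(-.006,y,.098),.08,threshold=14); s=robot.get_state(); print(y,h,s["force"],s["ee_pos"],s["time"])
    if h: break
im=robot.grab_frame("wrist");t=robot.grab_frame("side")[170:320,240:420]
b=cv2.resize(t,(480,400))
cv2.imwrite("pics/p2.png",cv2.resize(np.vstack([im,cv2.copyMakeBorder(b,0,0,0,160,0)]),None,fx=.75,fy=.75)[:,:,::-1])
E
```

```text
0.02 False [0.728 0.344 0.173] [0.521 0.037 0.098] 25.85
0.04 False [ 0.683 -0.211 -0.75 ] [0.516 0.056 0.098] 26.25
0.06 False [ 0.62  -0.297  0.345] [0.512 0.075 0.098] 26.65
0.075 False [ 0.291 -0.256  0.029] [0.508 0.09  0.098] 26.9833
```

View pics/p2.png

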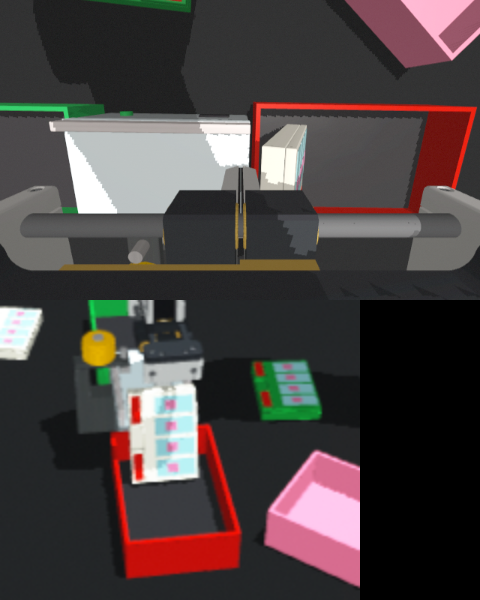

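The side view shows the cassette tipped steeply: its nose (133..198, 480) is in the box and its tail (130..195, 390) leans up near the fingers. I'll measure its tilt from the visible top-face corners, using rays cut with the cassette's known side planes.

```bash
python3 - <<'E'
from h import *
np.set_printoptions(precision=4,suppress=True)
S=cam("side"); W=cam("wrist")
ex=np.array([np.cos(YAW),np.sin(YAW),0]); ey=np.array([-np.sin(YAW),np.cos(YAW),0]); O=st(0,0,0)
def cut(C,p,xs):
    o=-C[1].T@C[2]; d=C[1].T@np.linalg.inv(C[0])@np.r_[p,1]
    X=o+d*((xs-(o-O)@ex)/(d@ex)); return (X-O)@ey,X[2]
f=lambda a,b:(240+a/2,170+(b-300)/2)
for n,p,x in(("tail far",(130,392),.042),("tail near",(195,382),-.042),("nose far",(133,482),.042),("nose near",(198,478),-.042)): print(n,cut(S,f(*p),x))
# wrist view: near side face corners
for p in((262,150),(262,188),(297,188),(305,125),(275,137)): print("wrist",p,cut(W,(p[0]/.75,p[1]/.75),-.042))
T=cam("top");m=cv2.imread("pics/p2.png")
cv2.imwrite("pics/p3.png",cv2.resize(robot.grab_frame("side")[180:290,270:380],None,fx=5,fy=5,interpolation=cv2.INTER_CUBIC)[:,:,::-1])
E
```

```text
tail far (np.float64(0.12984561193593222), np.float64(0.14716570542596352))
tail near (np.float64(0.1066485718949171), np.float64(0.13733520551652034))
nose far (np.float64(0.14649510916095976), np.float64(0.017570471777149987))
nose near (np.float64(0.14715728808213377), np.float64(0.01448880231998717))
wrist (262, 150) (np.float64(0.08597474161897695), np.float64(0.13337686081086605))
wrist (262, 188) (np.float64(0.08086211032414166), np.float64(0.1873223447640196))
wrist (297, 188) (np.float64(0.09294559511397693), np.float64(0.18733515588171884))
wrist (305, 125) (np.float64(0.1421000638236386), np.float64(0.024096830203337694))
wrist (275, 137) (np.float64(0.09974511994574703), np.float64(0.09265783476597167))
```

View pics/p3.png

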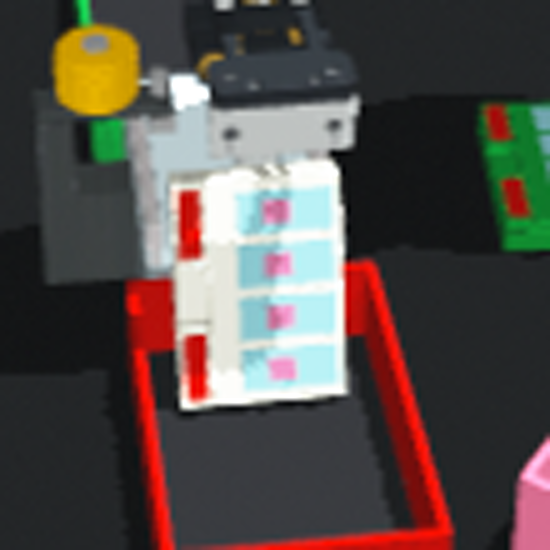

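The cassette stands at about 72°: nose at stage y≈0.147, z≈0.015, and tail at y≈0.11, z≈0.14, leaning back on the fingers. Pushing on would flip it. So I'll back the fingers off gently so that it leans on the stage edge, then ease it down from above. From here I track tilt with the four pink specimen squares in the side camera.

```bash
cat >> h.py <<'E'
EX=np.array([np.cos(YAW),np.sin(YAW),0]); EY=np.array([-np.sin(YAW),np.cos(YAW),0]); O=np.r_[st(0,0,0)]
def stage(X): return np.array([(X-O)@EX,(X-O)@EY,X[2]])
def cut(C,p,xs):
    o=-C[1].T@C[2]; d=C[1].T@np.linalg.inv(C[0])@np.r_[p,1]
    return stage(o+d*((xs-(o-O)@EX)/(d@EX)))
def pinks(im,box):
    x0,y0,x1,y1=box; hsv=cv2.cvtColor(im,cv2.COLOR_RGB2HSV); m=cv2.inRange(hsv,(155,45,120),(176,170,255)); k=np.zeros_like(m); k[y0:y1,x0:x1]=m[y0:y1,x0:x1]
    cs=blobs(k,4); return sorted([tuple(np.mean(c[:,0],0)) for c in cs],key=lambda p:p[1])
def tilt(im=None,xs=-.012):
    im=robot.grab_frame("side") if im is None else im
    P=[cut(cam("side"),p,xs) for p in pinks(im,(295,175,345,300))]
    if len(P)<2: print("pinks",len(P)); return P
    v=P[-1]-P[0]; print("tilt deg %.1f"%np.degrees(np.arctan2(-v[2],v[1])),"yz",[np.round(p[1:],3).tolist() for p in P]); return P
E
python3 - <<'E'
from h import *
np.set_printoptions(precision=3,suppress=True)
S=cam("side"); i0=cv2.imread("pics/side0.png")[:,:,::-1].copy()
for p in pinks(i0,(295,175,345,240)): print("start",np.round(p,1),stage(onplane(S,p,.092)[0]))
tilt(i0); tilt()
for y in(.065,.055,.045,.03,.01):
    robot.move_linear(st(-.006,y,.098),.05); print(y,robot.get_state()["force"],robot.get_state()["time"]); tilt()
E
```

```text
pinks 0
tilt deg 73.1 yz [[0.1, 0.103], [0.102, 0.069], [0.116, 0.047], [0.125, 0.018]]
0.065 [0.713 0.238 0.135] 27.5333
tilt deg 66.5 yz [[0.086, 0.097], [0.1, 0.073], [0.107, 0.043], [0.12, 0.017]]
0.055 [ 0.325 -0.59   0.77 ] 27.9333
tilt deg 63.4 yz [[0.075, 0.094], [0.09, 0.07], [0.106, 0.046], [0.114, 0.015]]
0.045 [ 0.431 -1.293  0.929] 28.3333
tilt deg 56.7 yz [[0.067, 0.091], [0.085, 0.069], [0.098, 0.043], [0.114, 0.019]]
0.03 [0.248 0.322 0.165] 28.8333
tilt deg 58.4 yz [[0.067, 0.091], [0.088, 0.071], [0.098, 0.043], [0.112, 0.017]]
0.01 [-0.098 -0.274 -0.663] 29.4333
tilt deg 60.6 yz [[0.069, 0.093], [0.088, 0.071], [0.098, 0.043], [0.112, 0.017]]
```

The x-plane cut is poorly conditioned for the side camera, since its rays run nearly along that plane. I'll triangulate the pink squares from the wrist and side cameras instead.

```bash
cat >> h.py <<'E'
def cass():
    """top-face pink squares, tail to nose, in stage coordinates"""
    W=cam("wrist"); w=robot.grab_frame("wrist"); s=robot.grab_frame("side"); S=cam("side")
    c=[proj(W,st(x,y,z)) for x in(-.03,.01) for y in(.02,.25) for z in(.0,.14)]
    x0,y0=np.clip(np.min(c,0)-6,0,(639,399)).astype(int); x1,y1=np.clip(np.max(c,0)+6,0,(639,399)).astype(int)
    a=sorted(pinks(w,(x0,y0,x1,y1))); b=pinks(s,(295,175,350,310))
    if len(a)!=len(b) or len(a)<2: print("wrist",np.round(a),"side",np.round(b)); return None
    P=np.array([stage(tri(W,p,S,q)) for p,q in zip(a,b)]); v=P[-1]-P[0]
    print("tilt %.1f"%np.degrees(np.arctan2(-v[2],v[1])),"len %.3f"%np.linalg.norm(v)); print(np.round(P,3)); return P
E
python3 - <<'E'
from h import *
robot.move_linear(st(-.006,.01,.2),.2); robot.move_linear(st(-.006,.04,.25),.2)
cass(); print(robot.get_state()["time"])
im=robot.grab_frame("wrist"); cv2.imwrite("pics/w3.png",im[:,:,::-1])
E
```

```text
tilt 54.0 len 0.084
[[-0.011  0.084  0.104]
 [-0.01   0.101  0.081]
 [-0.009  0.117  0.059]
 [-0.009  0.133  0.036]]
30.6833
```

View pics/w3.png

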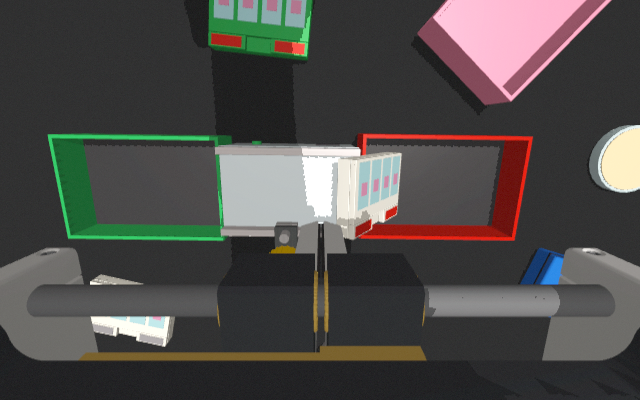

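The picture shows the cassette leaning over the stage edge, with its tail at columns 338–360 and its nose near column 400. Triangulation gives a tilt of 54° and a square-to-square length of 0.084 m, which fits. I'll ease its tail end down and forward along its own slope, in small guarded steps.

```bash
python3 - <<'E'
from h import *
np.set_printoptions(precision=2,suppress=True)
D,Z=.0125,.019
go=lambda y,z,v=.06,th=15: robot.move_linear(st(0,y-D,z+Z),v,threshold=th)
go(.050,.135,.2)
for k in np.linspace(0,1,8):
    y=.060+k*.028; z=.119-k*.040
    h=go(y,z); s=robot.get_state(); print("%.3f %.3f"%(y,z),h,"F y,z %.1f %.1f"%(s["force"]@EY,s["force"][2]),"t %.1f"%s["time"])
    P=cass()
    if h: break
E
```

```text
0.060 0.119 False F y,z 0.2 0.5 t 31.8
tilt 54.0 len 0.084
[[-0.01  0.08  0.1 ]
 [-0.01  0.1   0.08]
 [-0.01  0.12  0.06]
 [-0.01  0.13  0.04]]
0.064 0.113 False F y,z 0.4 -0.1 t 32.2
tilt 54.1 len 0.084
[[-0.01  0.08  0.1 ]
 [-0.01  0.1   0.08]
 [-0.01  0.12  0.06]
 [-0.01  0.13  0.04]]
0.068 0.108 False F y,z 0.4 0.9 t 32.6
tilt 53.2 len 0.084
[[-0.01  0.08  0.1 ]
 [-0.01  0.1   0.08]
 [-0.01  0.12  0.06]
 [-0.01  0.13  0.04]]
0.072 0.102 False F y,z -0.9 -0.2 t 32.9
tilt 46.9 len 0.084
[[-0.01  0.09  0.1 ]
 [-0.01  0.1   0.08]
 [-0.01  0.12  0.06]
 [-0.01  0.14  0.04]]
0.076 0.096 False F y,z -0.5 0.4 t 33.3
tilt 41.1 len 0.083
[[-0.01  0.09  0.09]
 [-0.01  0.11  0.07]
 [-0.01  0.13  0.06]
 [-0.01  0.15  0.04]]
0.080 0.090 False F y,z 0.0 -0.2 t 33.7
wrist [[364. 218.]
 [392. 211.]
 [416. 206.]
 [437. 200.]] side []
0.084 0.085 False F y,z -0.2 0.4 t 34.0
wrist [[366. 219.]
 [396. 213.]
 [422. 207.]
 [445. 202.]] side []
0.088 0.079 False F y,z 0.1 -0.3 t 34.4
wrist [[369. 220.]
 [401. 214.]
 [428. 209.]
 [452. 204.]] side []
```

It is sliding down as planned: 54° → 41° and still going, with negligible force. Now I push the tail forward over the edge and the rim.

```bash
python3 - <<'E'
from h import *
D,Z=.0125,.019
go=lambda y,z,v=.06,th=12: robot.move_linear(st(0,y-D,z+Z),v,threshold=th)
for y,z in((.090,.074),(.097,.073),(.106,.073),(.110,.064),(.118,.064),(.126,.064)):
    h=go(y,z); s=robot.get_state(); w=robot.grab_frame("wrist")
    print("%.3f %.3f"%(y,z),h,"F y,z %.1f %.1f"%(s["force"]@EY,s["force"][2]),"t %.1f"%s["time"],np.round(sorted(p for p in pinks(w,(330,120,560,260)))).tolist())
    if h: break
robot.move_linear(st(0,.06,.25),.2)
robot.goto_joints(robot.ik(st(-.02,.1,.3),down(YAW+np.pi)))
w=robot.grab_frame("wrist"); s=robot.grab_frame("side")[160:310,240:420]
cv2.imwrite("pics/p4.png",cv2.resize(np.vstack([w,cv2.copyMakeBorder(cv2.resize(s,(480,400)),0,0,0,160,0)]),None,fx=.75,fy=.75)[:,:,::-1])
W=cam("wrist"); print([np.round(stage(onplane(W,p,.031)[0]),3).tolist() for p in sorted(pinks(w,(250,60,600,300)))])
print(robot.get_state()["time"])
E
```

```text
0.090 0.074 False F y,z 0.3 1.0 t 34.8 [[372.0, 222.0], [405.0, 215.0], [433.0, 210.0], [458.0, 206.0]]
0.097 0.073 False F y,z 1.0 0.6 t 35.1 [[365.0, 217.0], [400.0, 213.0], [431.0, 208.0], [460.0, 205.0]]
0.106 0.073 False F y,z 0.2 -0.5 t 35.4 [[356.0, 217.0], [392.0, 212.0], [424.0, 208.0], [454.0, 205.0]]
0.110 0.064 False F y,z 0.0 0.4 t 35.8 [[341.0, 207.0], [379.0, 208.0], [417.0, 207.0], [454.0, 208.0]]
0.118 0.064 False F y,z -0.2 -0.8 t 36.1 [[334.0, 207.0], [368.0, 207.0], [405.0, 207.0], [443.0, 207.0]]
0.126 0.064 False F y,z 0.3 0.6 t 36.5 [[357.0, 207.0], [394.0, 207.0], [432.0, 207.0]]
[[-0.01, 0.11, 0.031], [-0.01, 0.138, 0.031], [-0.009, 0.166, 0.031], [-0.009, 0.194, 0.031], [-0.155, 0.248, 0.031]]
38.0
```

View pics/p4.png

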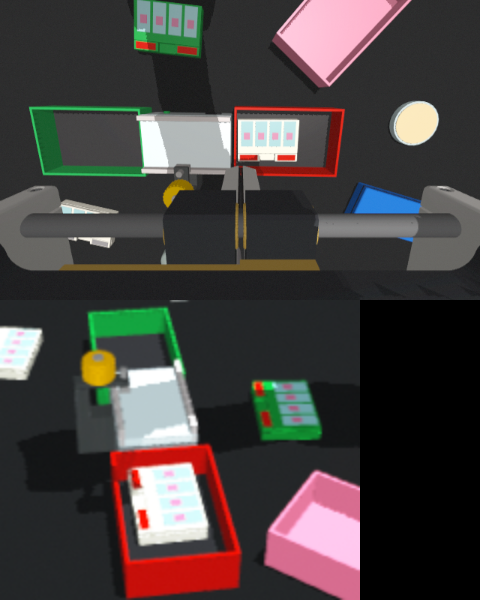

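The picture shows the cassette lying flat in the red box. The squares are evenly spaced at 28 mm on z=0.031, and its middle is about 34 mm (y) from the box's middle, within the 55 mm limit. The arm is clear, so I'm handing in.

```bash
python3 -c "
from rig import robot
print(robot.sign_off())"
```

```text
the job is handed in; nothing more can be done
None
```

The job is handed in: I freed the clamp, slid the cassette out of its channel, and it now lies flat in the red box, about 34 mm in y from the box's middle, at 38 s with the arm clear; the rig gave no verdict.

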